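Lay out the heels on two upturned shoes

TASK

Lay out the heel job on the cobbler's bench: on the bare heel of each upturned shoe set the leather heel block of that shoe's size, then the black rubber top piece of the same size on the block, each flush with the outline of the heel, its rounded end to the back of the shoe and its straight edge towards the toe. Stand the open nail tin in the middle of the round cork mat between the two shoes. Leave the glue jar and the shoe brush where they are.

Things in the scene. Friction and masses are not known exactly. Their poses are not given: they have to be found in the camera images.
- shoe_large: The larger of two upturned black shoes, sole up, fixed to the bench, toe away from the robot; 285 mm long, 100 mm wide. Origin on the bench under mid-shoe; x to the toe, z up. Bare level heel seat of paler raw leather (rest of the sole tan), D-shaped, 70 mm long (x), 62 mm wide, centred at x = -100, y = 0, z = 65 mm, round end to -x. From x = -65 mm on the sole rises to 87 mm.
- shoe_small: The smaller of two upturned black shoes, sole up, fixed to the bench, toe away from the robot; 210 mm long, 74 mm wide. Origin on the bench under mid-shoe; x to the toe, z up. Bare level heel seat of paler raw leather (rest of the sole tan), D-shaped, 54 mm long (x), 46 mm wide, centred at x = -70, y = 0, z = 50 mm, round end to -x. From x = -43 mm on the sole rises to 66 mm.
- cork_mat: Round cork mat fixed on the bench between the two shoes, 90 mm across, 3 mm thick. Origin at the centre of its underside.
- leather_large: Large brown leather heel block, loose, D-shaped: 66 mm long (x), 58 mm wide (y, between two parallel flat sides in its front half), 18 mm thick, about 65 g. Origin at the centre of its underside; x points to the straight edge (at x = +33 mm), the round end is at x = -33 mm and has a radius of 29 mm. Lies flat on the bench, right way up, clear of its neighbours.
- leather_small: Small brown leather heel block, loose, D-shaped: 50 mm long (x), 42 mm wide (y), 18 mm thick, about 35 g. Origin at the centre of its underside; x points to the straight edge (at x = +25 mm), the round end is at x = -25 mm and has a radius of 21 mm. Lies flat on the bench.
- rubber_large: Large black rubber top piece, loose, D-shaped: 66 mm long (x), 58 mm wide (y), 12 mm thick, about 55 g. Origin at the centre of its underside; x points to the straight edge (at x = +33 mm), round end of radius 29 mm at -x. Lies flat on the bench, narrow bevel up.
- rubber_small: Small black rubber top piece, loose, D-shaped: 50 mm long (x), 42 mm wide (y), 12 mm thick, about 30 g. Origin at the centre of its underside; x points to the straight edge (at x = +25 mm), round end of radius 21 mm at -x. Lies flat on the bench, narrow bevel up.
- nail_tin: Open round steel tin with small nails in it (they stay put), upright, 55 mm across, 34 mm high, wall 2 mm, about 120 g. Origin at the centre of its underside, z up. Not the lower closed black polish tin beyond the mat.
- glue_jar: Amber glass glue jar, closed, 56 mm across, 80 mm high, standing loose at one outer side of the shoes. Origin at the centre of its underside. To be left alone.
- shoe_brush: Wooden shoe brush lying bristles down, 152 mm long (x), 50 mm wide (y), 43 mm high, loose, at the other outer side of the shoes. Origin at the centre of its underside. To be left alone.
Things that resemble listed ones, but are neither listed nor needed, are in the scene too. Leave any blue or orange look-alike of the rubber_large alone.

How it is judged (in metres and radians):
At the end, for the whole second after the job is handed in: Each shoe: its leather block on the heel seat and its rubber piece on the block, each within 10 mm of the seat centre (along, across), 4 mm in height, 0.1 rad level, 0.21 rad in turn, straight edge to the toe. Nail tin upright on the mat within 15 mm of its centre. All released, at rest (x of leather_large in the frame of shoe_large between -0.11 and -0.09 m and y of leather_large in the frame of shoe_large between -0.01 and 0.01 m and z of leather_large in the frame of shoe_large between 0.061 and 0.069 m and angle between the x axis of each of leather_large, rubber_large and the x axis of shoe_large, either way round below 0.21 rad and x of shoe_large in the frame of leather_large above 0.03 m and angle between each of leather_large, rubber_large, leather_small, rubber_small, nail_tin's own z axis and vertical below 0.1 rad and x of rubber_large in the frame of shoe_large between -0.11 and -0.09 m and y of rubber_large in the frame of shoe_large between -0.01 and 0.01 m and z of rubber_large in the frame of shoe_large between 0.079 and 0.087 m and x of shoe_large in the frame of rubber_large above 0.03 m and x of leather_small in the frame of shoe_small between -0.08 and -0.06 m and y of leather_small in the frame of shoe_small between -0.01 and 0.01 m and z of leather_small in the frame of shoe_small between 0.046 and 0.054 m and angle between the x axis of each of leather_small, rubber_small and the x axis of shoe_small, either way round below 0.21 rad and x of shoe_small in the frame of leather_small above 0.03 m and x of rubber_small in the frame of shoe_small between -0.08 and -0.06 m and y of rubber_small in the frame of shoe_small between -0.01 and 0.01 m and z of rubber_small in the frame of shoe_small between 0.064 and 0.072 m and x of shoe_small in the frame of rubber_small above 0.03 m and horizontal distance between nail_tin and cork_mat below 0.015 m and height (world z) of nail_tin below 0.007 m and linear speed of each of leather_large, leather_small, rubber_large, rubber_small, nail_tin below 0.02 m/s); the robot touches nothing.
It fails at once if the glue jar was shifted by more than 30 mm or tipped (distance of glue_jar from where it was at the start of the episode above 0.03 m or angle between glue_jar's own z axis and vertical above 0.3 rad).
It fails at once if the shoe brush was shifted by more than 30 mm (distance of shoe_brush from where it was at the start of the episode above 0.03 m).
It also fails if it takes over 122 s, if anything falls off the work surface, if the arm or the gripper's body presses on something with over 40 N, if the wrist force passes 120 N, or if a joint passes its speed limit or range.

ROBOT

A 6-joint arm with a two-finger parallel gripper is mounted at the origin on the work surface. World frame = base frame: x ahead of the robot, y to its left, z up, the work surface at z = 0. Lengths are in mm, angles in rad, forces in N, time in s.
With the tool pointing down it reaches from about 350 to 875 mm from the base axis. Payload 4.2 kg.
Tool frame: the origin (TCP) lies midway between the tips of the shut fingers; the grasp point (between the pads) lies 19 mm behind it (arm.tcp_to_grasp is the distance from the TCP to the grasp point, in mm); z points along the fingers, y is the line along which they close (so a half turn about z gives the same grasp; the last joint's range is limited). The gripper opens to 85 mm and grips with 20 to 120 N. Pads are 22 mm wide; open, the fingers measure 114 mm over their backs; the gripper's body (76 mm by 85 mm) begins 54 mm behind the grasp point. The pads swing forward as they close: fully open they stand 13 mm farther back than shut.
Start: joints at [-1.022, 0.385, 0.008, 0, -1.194, -0.259], TCP at [178.616, -598.912, 231.312] pointing down, gripper open.
Joint ranges: [-3.14, 3.14], [-1.21, 2.06], [-1.07, 1.41], [-3.16, 2.05], [-2.99, -0.16], [-3.1, 3.1]. Speed limits (rad/s): [2.79, 2.79, 3.14, 3.14, 3.14, 3.14].

INTERFACE

Orientations are given as a unit quaternion [x, y, z, w].
In Python, from bench import arm gives the robot as it stands.
- The arm moves only by the tool arm_command, never from a script. Its argument "rows" is a list of rows, each a list of 2 entries, a list of its own where there are three numbers: the shift along the tool's x, y, z as a fraction of full scale, then the turn, a rotation vector about the tool's x, y, z as a fraction of full scale. In form: [[[x, y, z], [wx, wy, wz]], ...]. A call has 1 to 5 rows; each row is the pose to reach, as a shift and turn from the pose commanded when the call began, along the tool's axes at that moment, turning the shorter way round; what a row does not reach only later rows make up. Full scale, the value 1, is 0.25 m for a shift and 180 degrees for a turn. A row lasts 1/10 s, in which the tool goes at most 50 mm and 8.59 degrees, less where a joint would pass 70% of its speed; a pose out of reach is approached as far as the arm can. A call with a number of a shift or a turn outside -1 to 1 is refused whole. A call with a gripper value outside its range is refused whole. "grip" is the opening, from 0 (shut) to 1 (fully open), set as the call begins (left out, the last holds). The fingers move at their own pace and stop on an object; the grip force is fixed at half the most. Time passes only in rows, so rows that repeat a pose let the fingers close. It gives the time, the measured TCP pose, the force, the opening and the grip force at its end, in the units of the state.
- arm.read_state(): the state, without advancing time (a new reading comes with each control period).
- arm.get_image(name): name is "side" or "top"; returns (picture, depth): 480x640x3 uint8, blue, green, red; 480x640 float32, mm along the optical axis (not along the pixel's ray), 0 where there is no reading.
- arm.camera_info(name): a dict with "fx", "fy", "cx", "cy" (pixels), "k1" (the pictures are not rectified: a ray, as slopes to the right and down, at radius r is drawn at 1 + k1 r^2 times it, then the intrinsics apply), "extrinsics" (4x4, takes a point from camera to world coordinates). Camera axes: x right, y down, z forward; pixel columns grow to the right and rows downward; lengths in mm; the calibration is good to about 2 mm. A picture is of the moment at which its call begins. camera_info takes no time and is no camera call.
- arm.job_done(): hands the job in; it is judged then, once.
Trained networks look in the newest picture that a camera, given by its name, has taken for a name from the list of things; names that differ only in an ending like _2 or _b are one class to them, and where a whole thing is asked for, a point or a joint stands for the part that bears it (a point fixed in the world has none). Each returns a list of dicts, best first, with "score" (0 to 1); they miss things now and then, are a little off and sometimes report something else, mostly with a low value. They report only what shows in the picture. A call takes as long as a camera call. They do not tell look-alikes from the thing itself.
- arm.spot_in(camera, query): "position" ([column, row] in pixels, amid what is visible of it).
The state is a dict: "clock": time; "joints": joint angles; "joint_vel": joint speeds; "joint_efforts": joint torques, N m; "position": TCP position; "ee_rot": TCP orientation; "contact_force": force on the tool from outside, world axes, zero at the start; "wrist_torque": the same for the moment, N m; "gripper_width": finger opening in mm; "grasp_force": force on a finger pad.
Only numpy, scipy, OpenCV 4.12 (cv2) and the standard library are available. Lean on these libraries where they do the work, as an engineer would, in place of code of your own. Each camera call takes 0.05 s, during which the arm holds its last target. There are 200 camera calls.

## Working session

There is one attempt and no reset: what is moved stays moved. The work goes in short steps, Python scripts to look and compute and a tool call to move; the robot and the scene stay as the last step left them, time stands still between calls to the robot, and variables do not carry over. Pictures are saved under pics/ and viewed, at most 14 in all, crops included, and the job is handed in when it is done.

Besides the shell and the picture viewer there is one more tool, called after ">>>" as a command line: name --argument value ..., lists and objects as JSON in quotes. arm_command: Moves the arm, as the interface text tells. Shift numbers are shares of 0.25 m and turn numbers shares of 180 degrees, none past 1 either way. Its arguments: {"type":"object","properties":{"rows":{"type":"array","items":{"type":"array"}},"grip":{"type":"number"}},"required":["rows"]}

```bash
mkdir -p pics; ls
python3 - <<'E'
from bench import arm
import cv2,numpy as np
for n in("top","side"):
    i,d=arm.get_image(n); cv2.imwrite(f"pics/{n}0.png",i); np.save(f"pics/{n}0.npy",d)
    c=arm.camera_info(n); print(n,{k:(np.round(v,3).tolist()) for k,v in c.items()})
s=arm.read_state(); print(s)
E
```

```text
pics
top {'fx': 502.211, 'fy': 502.211, 'cx': 310.062, 'cy': 246.103, 'k1': -0.073, 'extrinsics': [[-0.03, -0.997, 0.07, 359.687], [-1.0, 0.03, -0.003, 11.977], [0.001, -0.07, -0.998, 1032.185], [0.0, 0.0, 0.0, 1.0]]}
side {'fx': 588.066, 'fy': 588.066, 'cx': 304.393, 'cy': 228.873, 'k1': -0.123, 'extrinsics': [[-0.983, -0.112, 0.146, 215.45], [-0.184, 0.541, -0.82, 1209.334], [0.012, -0.833, -0.553, 834.453], [0.0, 0.0, 0.0, 1.0]]}
{'clock': 0.1, 'joints': array([-1.02238315e+00,  3.85478471e-01,  6.80219911e-03, -4.08144392e-04,
       -1.19401651e+00, -2.58601787e-01]), 'joint_vel': array([-7.86615967e-05, -7.98352328e-04,  4.23313117e-03,  1.96743353e-03,
        1.30151582e-03, -1.08423171e-03]), 'joint_efforts': array([-5.24643292e-04, -3.93319309e+01,  1.88930243e+01,  4.19788510e+00,
       -2.60148910e-03,  7.99764308e-06]), 'position': array([ 178.47685682, -598.4472213 ,  230.35122287]), 'ee_rot': array([-1.44324569e-01,  9.89529931e-01,  9.46553535e-04, -1.97865548e-04]), 'contact_force': array([ 0.50522131, -0.80069823, -0.00714852]), 'wrist_torque': array([ 0.0220061 , -0.02135944,  0.02522158]), 'grasp_force': 0.0, 'gripper_width': 85.48998536532483}
```

View pics/top0.png

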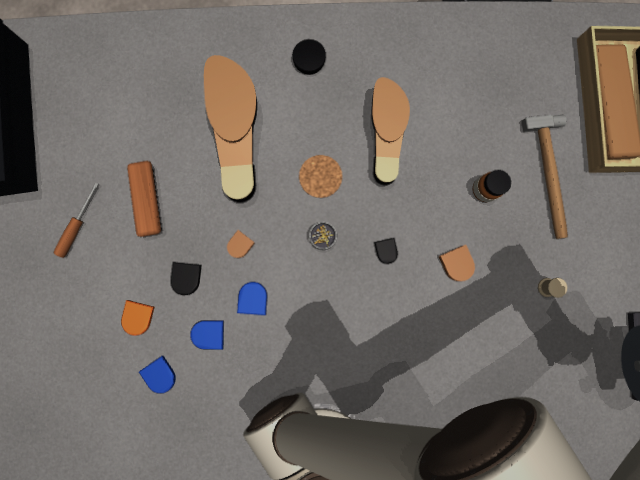

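View pics/side0.png

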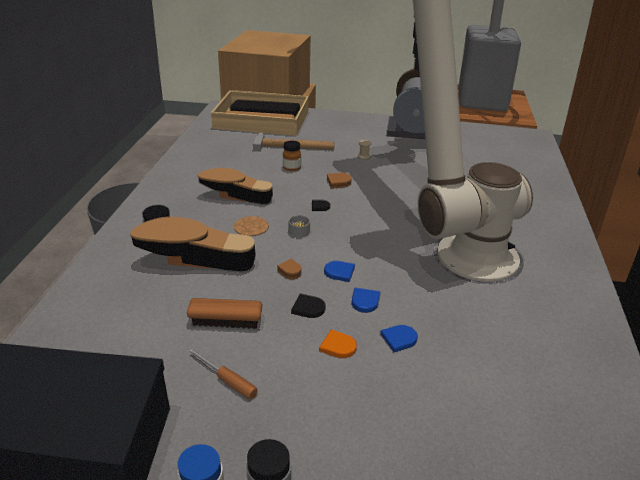

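The top view (480x640) shows the shoes: large at (235,130), heel (238,183); small at (390,130), heel (387,170). The mat is at (321,176) and the tin at (321,236).

Possible mix-ups, each with its pixel:
- **Leather blocks:** large (458,263), small (239,244).
- **Black rubber:** large (185,277), small (387,250).
- **Look-alikes to leave alone:** blue (252,298), (207,334), (158,374); orange (136,317).
- **Tins:** closed black polish tin (309,56), not the open tin at (321,236).

I pick the brown and black pieces by colour and size, and the open tin with nails.

```bash
cat > h.py <<'E'
from bench import arm
import cv2,numpy as np
from scipy.optimize import minimize
from scipy.spatial.transform import Rotation as R
def K(c): return np.array([[c["fx"],0,c["cx"]],[0,c["fy"],c["cy"]],[0,0,1.]]),np.array([c["k1"],0,0,0.])
def rays(n,px):
    c=arm.camera_info(n);k,d=K(c)
    u=cv2.undistortPoints(np.float64(px).reshape(-1,1,2),k,d)[:,0]
    return np.c_[u,np.ones(len(u))],np.array(c["extrinsics"])
def cloud(n,d):
    r,E=rays(n,np.stack(np.meshgrid(np.arange(640),np.arange(480)),-1).reshape(-1,2))
    return ((r*d.reshape(-1,1))@E[:3,:3].T+E[:3,3]).reshape(480,640,3)
def plane(n,px,z):
    r,E=rays(n,px); v=r@E[:3,:3].T; o=E[:3,3]
    return o+v*((z-o[2])/v[:,2])[:,None]
def proj(n,P):
    c=arm.camera_info(n);k,d=K(c);W=np.linalg.inv(np.array(c["extrinsics"]))
    return cv2.projectPoints(np.float64(P).reshape(-1,1,3),cv2.Rodrigues(W[:3,:3])[0],W[:3,3],k,d)[0][:,0]
def D(L,w):  # outline: x+ straight edge; round end of radius w/2
    a=np.linspace(np.pi/2,3*np.pi/2,60);r=w/2
    return np.r_[np.c_[-L/2+r+r*np.cos(a),r*np.sin(a)],[[L/2,-r],[L/2,r]]]
def fitD(pts,L,w):
    """pts: world xy of top-face pixels; best D pose by overlap, subpixel raster 0.5 mm"""
    c=np.median(pts,0); s=3.
    hull=cv2.convexHull(np.float32((pts-c)*s+300)).astype(np.int32)
    A=cv2.GaussianBlur(cv2.fillPoly(np.zeros((600,600),np.float32),[hull],1),(9,9),0)
    def cost(p):
        q=D(L,w)@np.array([[np.cos(p[2]),np.sin(p[2])],[-np.sin(p[2]),np.cos(p[2])]])+p[:2]
        B=cv2.fillPoly(np.zeros((600,600),np.float32),[np.int32((q*s+300)*16)],1,shift=4)
        B=cv2.GaussianBlur(B,(9,9),0); return np.abs(A-B).sum()/A.sum()
    best=min((minimize(cost,[0,0,t],method="Nelder-Mead",options=dict(initial_simplex=np.array([[0,0,t],[4,0,t],[0,4,t],[0,0,t+.3]]))) for t in np.arange(0,6.28,.52)),key=lambda r:r.fun)
    return np.r_[c+best.x[:2],np.arctan2(np.sin(best.x[2]),np.cos(best.x[2]))],best.fun
def blob(mask,seed):
    n,l=cv2.connectedComponents(mask.astype(np.uint8)); s=l[seed[1],seed[0]]
    return (l==s) if s else np.zeros_like(mask)
E
cat > m.py <<'E'
from h import *
i=cv2.imread("pics/top0.png");d=np.load("pics/top0.npy");P=cloud("top",d);Ps=cloud("side",np.load("pics/side0.npy"))
hsv=cv2.cvtColor(i,cv2.COLOR_BGR2HSV);H,S,V=[hsv[...,k].astype(int) for k in range(3)]
print("bench z",np.median(P[250:300,60:110,2]),np.median(Ps[270:320,500:560,2]))
brown=(S>90)&(H<20)&(V>100);black=(V<50);pale=(S>40)&(H>19)&(H<40)&(V>130)
seat=lambda x:x
for n,m,s,L,w,ss in [("leather_large",brown,(458,263),66,58,(340,179)),("leather_small",brown,(239,244),50,42,(290,267)),("rubber_large",black,(185,277),66,58,(309,304)),("rubber_small",black,(387,250),50,42,(320,205)),("seat_large",pale,(238,183),70,62,(238,242)),("seat_small",pale,(387,170),54,46,(261,185))]:
    b=blob(m,s); v,u=np.nonzero(b); z=np.median(P[b][:,2]); zs=np.median(Ps[ss[1]-2:ss[1]+3,ss[0]-2:ss[0]+3].reshape(-1,3),0)
    ok=np.abs(P[b][:,2]-z)<6
    W=plane("top",np.c_[u,v][ok],z)[:,:2]
    f,c=fitD(W,L,w); rect=cv2.minAreaRect(np.float32(W))[1]
    print(n,"n",len(u),"top z",round(z,1),"side pt",zs.round(1),"fit",f[:2].round(1),"yaw",f[2].round(3),"cost",round(c,3),"rect",np.round(rect,1))
# mat, tin
b=blob((S>70)&(H<25),(321,176));v,u=np.nonzero(b);W=plane("top",np.c_[u,v],3);(c,r)=cv2.minEnclosingCircle(np.float32(W[:,:2]));print("mat",np.round(c,1),round(r,1),np.median(P[b][:,2]))
p=P[200:270,290:350].reshape(-1,3);p=p[(p[:,2]>25)&(p[:,2]<45)];c,r=cv2.minEnclosingCircle(np.float32(p[:,:2]));print("tin",np.round(c,1),r,np.median(p[:,2]),len(p))
ps=Ps[205:245,280:318].reshape(-1,3);ps=ps[(ps[:,2]>27)&(ps[:,2]<45)];print("tin side",ps.mean(0).round(1),cv2.minEnclosingCircle(np.float32(ps[:,:2])))
for n,p in [("L toe",(230,75)),("L mid",(235,150)),("S toe",(390,95)),("S mid",(388,148)),("jar",(497,181)),("brush",(145,198))]: print(n,P[p[1],p[0]].round(1))
# axis of shoes from sole extents
for n,(x0,x1,y0,y1) in dict(L=(190,270,40,205),S=(365,420,65,190)).items():
    b=np.zeros_like(brown);b[y0:y1,x0:x1]=(S>40)[y0:y1,x0:x1]&(P[y0:y1,x0:x1,2]>40);q=P[b][:,:2]
    e,vv=np.linalg.eigh(np.cov(q.T));a=vv[:,1]*np.sign(vv[0,1]);t=(q-q.mean(0))@a
    print("shoe",n,"pca yaw",np.arctan2(a[1],a[0]).round(3),"len",np.ptp(t).round(1),"mid",(q.mean(0)+a*(t.max()+t.min())/2).round(1))
cv2.imwrite("pics/crop0.png",cv2.resize(i[140:395,100:500],(800,510),interpolation=cv2.INTER_CUBIC))
E
python3 m.py
```

```text
bench z 0.6168932646745588 -1.1062114026055383
leather_large n 835 top z 18.7 side pt [ 378.8 -278.9   18.1] fit [ 383.8 -293.2] yaw 0.407 cost 0.045 rect [64.3 57.7]
leather_small n 472 top z 18.4 side pt [435.5 158.9  17.6] fit [436. 154.] yaw -0.678 cost 0.032 rect [41.7 49.4]
rubber_large n 827 top z 12.6 side pt [371.2 268.8  10.9] fit [371.2 267. ] yaw -0.166 cost 0.066 rect [57.5 63.2]
  return _methods._mean(a, axis=axis, dtype=dtype,
  ret = ret.dtype.type(ret / rcount)
Traceback (most recent call last):
  File "m.py", line 10, in <module>
    W=plane("top",np.c_[u,v][ok],z)[:,:2]
      ~~~~~^^^^^^^^^^^^^^^^^^^^^^^^
  File "h.py", line 14, in plane
    r,E=rays(n,px); v=r@E[:3,:3].T; o=E[:3,3]
        ~~~~^^^^^^
  File "h.py", line 8, in rays
    u=cv2.undistortPoints(np.float64(px).reshape(-1,1,2),k,d)[:,0]
      ~~~~~~~~~~~~~~~~~~~^^^^^^^^^^^^^^^^^^^^^^^^^^^^^^^^^^^^
cv2.error: OpenCV(4.12.0) /io/opencv/modules/calib3d/src/undistort.dispatch.cpp:347: error: (-215:Assertion failed) CV_IS_MAT(_src) && CV_IS_MAT(_dst) && (_src->rows == 1 || _src->cols == 1) && (_dst->rows == 1 || _dst->cols == 1) && _src->cols + _src->rows - 1 == _dst->rows + _dst->cols - 1 && (CV_MAT_TYPE(_src->type) == CV_32FC2 || CV_MAT_TYPE(_src->type) == CV_64FC2) && (CV_MAT_TYPE(_dst->type) == CV_32FC2 || CV_MAT_TYPE(_dst->type) == CV_64FC2) in function 'cvUndistortPointsInternal'
```

```bash
sed -i 's/black=(V<50)/black=(V<72)\&(P[...,2]>6)/' m.py; sed -i '/^seat=/a print("V",V[250,387],V[277,185],V[330,330],"pale hsv",hsv[183,238],hsv[170,387])' m.py; python3 m.py
```

```text
bench z 0.6168932646745588 -1.1062114026055383
V 52 34 79 pale hsv [ 23  73 199] [ 25  68 200]
leather_large n 835 top z 18.7 side pt [ 378.8 -278.9   18.1] fit [ 383.8 -293.2] yaw 0.407 cost 0.045 rect [64.3 57.7]
leather_small n 472 top z 18.4 side pt [435.5 158.9  17.6] fit [436. 154.] yaw -0.678 cost 0.032 rect [41.7 49.4]
rubber_large n 806 top z 12.6 side pt [371.2 268.8  10.9] fit [371.7 266.4] yaw -0.127 cost 0.063 rect [58.3 63.2]
rubber_small n 459 top z 12.6 side pt [ 414.3 -136.3   11.1] fit [ 415.3 -146.1] yaw 0.183 cost 0.038 rect [48.6 42.4]
seat_large n 948 top z 65.6 side pt [558.2 149.6  64.5] fit [556.7 147.5] yaw 0.044 cost 0.106 rect [64.9 62.1]
seat_small n 516 top z 50.8 side pt [ 578.7 -143.9   50.4] fit [ 576.  -147.3] yaw -0.072 cost 0.146 rect [45.9 48.7]
mat [577.2 -16.3] 45.3 3.7274098881079
tin [450.  -17.3] 27.387529373168945 33.521761796318685 118
tin side [448.7 -17.5  31.2] ((447.9138488769531, -15.168128967285156), 30.478742599487305)
L toe [766.1 155.8  85.2]
L mid [619.1 150.   71.6]
S toe [ 723.1 -158.6   66.6]
S mid [ 618.2 -151.3   56.6]
jar [ 541.4 -356.3   82.8]
brush [535.2 336.7  43.9]
shoe L pca yaw 0.122 len 467.3 mid [579.  143.1]
shoe S pca yaw -0.154 len 421.0 mid [ 549.9 -135.2]
```

View pics/crop0.png

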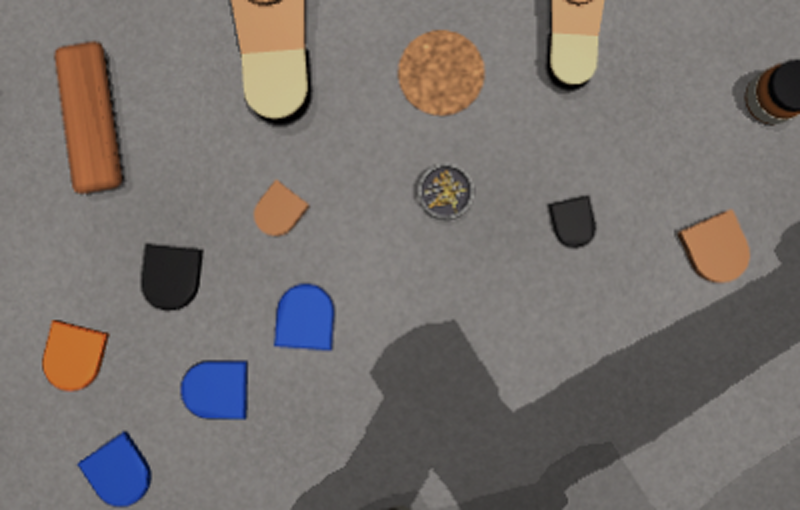

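The crop confirms the choice: leather_large at crop (715,247), leather_small (280,210), rubber_large (171,276) and rubber_small (573,222). The open tin with nails is at (444,192). Blue and orange pieces are separate, and all sizes match the text.

```bash
cat > g.py <<'E'
import sys
from h import *
# g.py x y z yaw(rad, of the piece x axis; tool y = piece y) ; chain of targets separated by '/'
s=arm.read_state();p=np.array(s["position"]);Rt=R.from_quat(s["ee_rot"])
print("now",p.round(1),"w",round(s["gripper_width"],1),"gf",round(s["grasp_force"],1),"F",np.round(s["contact_force"],1),"t",round(s["clock"],2),"j6",round(s["joints"][5],2))
for t in " ".join(sys.argv[1:]).split("/"):
    x,y,z,a=map(float,t.split()); q=np.array([x,y,z])
    T=R.from_matrix(np.array([[-np.cos(a),-np.sin(a),0],[-np.sin(a),np.cos(a),0],[0,0,-1]]).T.T)
    sh=Rt.inv().apply(q-p)/250; tr=(Rt.inv()*T).as_rotvec()/np.pi
    print("->",q,"shift",sh.round(4).tolist(),"turn",tr.round(4).tolist()); p,Rt=q,T
E
cat > seat.py <<'E'
from h import *
i=cv2.imread("pics/top0.png");P=cloud("top",np.load("pics/top0.npy"))
H,S,V=[x.astype(int) for x in cv2.split(cv2.cvtColor(i,cv2.COLOR_BGR2HSV))]
for n,s,z,L,w,yaw in [("L",(238,183),65,70,62,.044),("S",(387,170),50,54,46,-.072)]:
    b=blob((S>40)&(H>19)&(H<40)&(V>130),s);v,u=np.nonzero(b);W=plane("top",np.c_[u,v],z)[:,:2]
    for LL in (L,L-3,L-5,L-7):
        f,c=fitD(W,LL,w);rear=f[:2]-LL/2*np.array([np.cos(f[2]),np.sin(f[2])]);print(n,LL,f.round(3),"cost",round(c,3),"centre from rear",(rear+L/2*np.array([np.cos(f[2]),np.sin(f[2])])).round(1))
    a=np.array([np.cos(f[2]),np.sin(f[2])]);Q=P.reshape(-1,3);t=(Q[:,:2]-rear)@a;k=np.abs((Q[:,:2]-rear)@[-a[1],a[0]])<12
    print(" profile",[(x,round(float(np.median(Q[k&(abs(t-x)<2),2])),1)) for x in range(-6,int(L)+30,4) if (k&(abs(t-x)<2)).any()])
    hs=[(x,np.median(H.ravel()[k&(abs(t-x)<2)])) for x in range(int(L)-16,int(L)+12,4)];print(" hue",hs)
E
python3 seat.py; python3 g.py 391.1 -290 200 .407 / 391.1 -290 30 .407
```

```text
L 70 [5.55680e+02 1.47803e+02 2.70000e-02] cost 0.101 centre from rear [555.7 147.8]
L 67 [5.56987e+02 1.47819e+02 2.20000e-02] cost 0.049 centre from rear [558.5 147.9]
L 65 [5.57307e+02 1.47873e+02 3.20000e-02] cost 0.02 centre from rear [559.8 148. ]
L 63 [5.57204e+02 1.47913e+02 1.60000e-02] cost 0.032 centre from rear [560.7 148. ]
 profile [(-6, 1.3), (-2, 38.7), (2, 64.4), (6, 65.9), (10, 65.4), (14, 65.3), (18, 65.3), (22, 65.7), (26, 65.4), (30, 65.6), (34, 66.2), (38, 65.8), (42, 66.2), (46, 66.8), (50, 65.2), (54, 65.8), (58, 65.4), (62, 65.6), (66, 66.5), (70, 66.7), (74, 67.5), (78, 68.2), (82, 69.5), (86, 71.1), (90, 72.5), (94, 72.6), (98, 73.2)]
 hue [(54, np.float64(23.0)), (58, np.float64(23.0)), (62, np.float64(23.0)), (66, np.float64(14.5)), (70, np.float64(14.0)), (74, np.float64(14.0)), (78, np.float64(14.0))]
S 54 [ 5.76586e+02 -1.47683e+02 -8.80000e-02] cost 0.137 centre from rear [ 576.6 -147.7]
S 51 [ 5.76397e+02 -1.47587e+02 -7.20000e-02] cost 0.067 centre from rear [ 577.9 -147.7]
S 49 [ 5.77050e+02 -1.48093e+02 -2.50000e-02] cost 0.027 centre from rear [ 579.5 -148.2]
S 47 [ 5.76713e+02 -1.48066e+02 -2.80000e-02] cost 0.043 centre from rear [ 580.2 -148.2]
 profile [(-6, 0.5), (-2, 27.4), (2, 47.2), (6, 50.6), (10, 50.7), (14, 51.2), (18, 51.2), (22, 50.3), (26, 50.7), (30, 51.0), (34, 50.8), (38, 51.0), (42, 51.4), (46, 50.7), (50, 50.9), (54, 52.2), (58, 53.1), (62, 54.0), (66, 55.0), (70, 56.7), (74, 56.3), (78, 59.2), (82, 66.9)]
 hue [(38, np.float64(24.0)), (42, np.float64(24.0)), (46, np.float64(24.0)), (50, np.float64(16.0)), (54, np.float64(15.0)), (58, np.float64(15.0)), (62, np.float64(15.0))]
now [ 178.5 -598.4  230.4] w 85.5 gf 0.0 F [ 0.5 -0.8 -0. ] t 0.1 j6 -0.26
-> [ 391.1 -290.   200. ] shift [-1.1675, 0.9392, 0.1231] turn [0.0006, -0.0, -0.0374]
-> [ 391.1 -290.    30. ] shift [0.0, 0.0, 0.68] turn [0.0, 0.0, 0.0]
```

The seat's front 5 mm is covered by tan leather, so I measure each seat centre from its round end. That gives large about (558,148) and small about (577.5,-148), at 65 and 50 mm high, which matches the text.

>>> arm_command --rows '[[[-0.75,0.6,0.06],[0,0,0]],[[-0.75,0.6,0.06],[0,0,0]],[[-0.75,0.6,0.06],[0,0,0]],[[-0.75,0.6,0.06],[0,0,0]],[[-0.75,0.6,0.06],[0,0,0]]]' --grip 0.9

```text
clock: 0.6
position: [316.1, -399.3, 215.9]
ee_rot: [-0.145, 0.989, 0.0, -0.0]
contact_force: [0.9, -1.3, 0.9]
gripper_width: 77.1
grasp_force: 0.0
```

>>> arm_command --rows '[[[-0.4175,0.339,0.06],[0,0,-0.037]],[[-0.4175,0.339,0.06],[0,0,-0.037]],[[-0.4175,0.339,0.06],[0,0,-0.037]],[[-0.4175,0.339,0.06],[0,0,-0.037]],[[-0.4175,0.339,0.06],[0,0,-0.037]]]'

```text
clock: 1.1
position: [391.4, -289.8, 201.0]
ee_rot: [-0.203, 0.979, 0.0, -0.0]
contact_force: [-0.6, 0.2, -0.6]
gripper_width: 77.0
grasp_force: 0.0
```

```bash
python3 g.py 391.1 -290 40 .407 / 391.1 -290 -1 .407
```

```text
now [ 391.4 -289.8  201. ] w 77.0 gf 0.0 F [-0.6  0.2 -0.6] t 1.1 j6 -0.86
-> [ 391.1 -290.    40. ] shift [0.0011, -0.0006, 0.6441] turn [0.0002, -0.0002, 0.0003]
-> [ 391.1 -290.    -1. ] shift [0.0, 0.0, 0.164] turn [0.0, 0.0, 0.0]
```

>>> arm_command --rows '[[[0,0,0.2],[0,0,0]],[[0,0,0.4],[0,0,0]],[[0,0,0.6],[0,0,0]],[[0,0,0.72],[0,0,0]],[[0,0,0.72],[0,0,0]]]'

```text
clock: 1.6
position: [387.3, -290.4, 17.5]
ee_rot: [-0.2, 0.98, 0.003, -0.004]
contact_force: [-0.2, 0.4, 1.0]
gripper_width: 76.5
grasp_force: 0.0
```

>>> arm_command --rows '[[[0,0,0.04],[0,0,0]],[[0,0,0.084],[0,0,0]],[[0,0,0.084],[0,0,0]],[[0,0,0.084],[0,0,0]]]'

```text
clock: 2.0
position: [391.8, -290.8, 1.1]
ee_rot: [-0.202, 0.979, -0.0, 0.001]
contact_force: [-0.0, -0.3, 0.2]
gripper_width: 77.2
grasp_force: 0.0
```

>>> arm_command --rows '[[[0,0,0],[0,0,0]],[[0,0,0],[0,0,0]],[[0,0,0],[0,0,0]],[[0,0,0],[0,0,0]],[[0,0,0],[0,0,0]]]' --grip 0

```text
clock: 2.5
position: [392.0, -290.8, 1.7]
ee_rot: [-0.202, 0.979, -0.001, 0.001]
contact_force: [-1.0, 0.8, 6.2]
gripper_width: 56.3
grasp_force: 63.7
```

>>> arm_command --rows '[[[0,0,-0.1],[0,0,0]],[[0,0,-0.3],[0,0,0]],[[0,0,-0.5],[0,0,0]],[[0,0,-0.6],[0,0,0]],[[0,0,-0.6],[0,0,0]]]'

```text
clock: 3.0
position: [393.8, -291.5, 155.3]
ee_rot: [-0.202, 0.979, -0.003, 0.005]
contact_force: [-0.9, -0.7, -0.5]
gripper_width: 56.3
grasp_force: 64.0
```

```bash
python3 g.py 480 -70 150 .407 / 566.4 148.3 120 .035 / 566.4 148.3 67.7 .035
```

```text
now [ 393.8 -291.5  155.3] w 56.3 gf 64.0 F [-0.9 -0.7 -0.5] t 3.0 j6 -0.86
-> [480. -70. 150.] shift [-0.6671, 0.6775, 0.021] turn [-0.0025, 0.0025, -0.0]
-> [566.4 148.3 120. ] shift [-0.663, 0.6651, 0.12] turn [0.0, 0.0, 0.1184]
-> [566.4 148.3  67.7] shift [0.0, 0.0, 0.2092] turn [0.0, 0.0, 0.0]
```

>>> arm_command --rows '[[[-0.15,0.15,0],[0,0,0]],[[-0.3,0.3,0],[0,0,0]],[[-0.45,0.45,0],[0,0,0]],[[-0.58,0.58,0],[0,0,0]],[[-0.67,0.68,0],[0,0,0]]]'

```text
clock: 3.5
position: [478.1, -65.8, 149.6]
ee_rot: [-0.202, 0.979, 0.0, -0.0]
contact_force: [1.2, -1.2, -0.8]
gripper_width: 56.1
grasp_force: 64.0
```

>>> arm_command --rows '[[[-0.13,0.13,0],[0,0,0.03]],[[-0.26,0.26,0],[0,0,0.06]],[[-0.4,0.4,0],[0,0,0.09]],[[-0.54,0.54,0],[0,0,0.118]],[[-0.66,0.66,0],[0,0,0.118]]]'

```text
clock: 4.0
position: [564.2, 150.8, 149.2]
ee_rot: [-0.017, 1.0, -0.0, -0.001]
contact_force: [0.5, -1.4, -0.4]
gripper_width: 56.6
grasp_force: 63.9
```

>>> arm_command --rows '[[[0,0,0],[0,0,0]],[[0,0,0],[0,0,0]]]'

```text
clock: 4.2
position: [563.5, 149.2, 148.7]
ee_rot: [-0.018, 1.0, -0.001, -0.001]
contact_force: [-0.0, -0.7, -1.0]
gripper_width: 56.2
grasp_force: 64.0
```

```bash
python3 g.py 566.4 148.3 90 .035 / 566.4 148.3 67.7 .035
python3 - <<'E'
from h import *
i,d=arm.get_image("top"); cv2.imwrite("pics/c1.png",cv2.resize(i[120:300,160:400],(720,540)))
j,_=arm.get_image("side"); cv2.imwrite("pics/c1s.png",j)
E
```

```text
now [563.5 149.2 148.7] w 56.2 gf 64.0 F [-0.  -0.7 -1. ] t 4.2 j6 -2.07
-> [566.4 148.3  90. ] shift [-0.0122, -0.0037, 0.2348] turn [-0.0003, -0.0009, 0.0006]
-> [566.4 148.3  67.7] shift [0.0, 0.0, 0.0892] turn [0.0, 0.0, 0.0]
```

>>> arm_command --rows '[[[-0.012,-0.004,0.1],[0,0,0]],[[-0.012,-0.004,0.2],[0,0,0]],[[-0.012,-0.004,0.235],[0,0,0]],[[-0.012,-0.004,0.235],[0,0,0]],[[-0.012,-0.004,0.235],[0,0,0]]]'

```text
clock: 4.8
position: [568.0, 147.3, 92.6]
ee_rot: [-0.017, 1.0, 0.0, 0.001]
contact_force: [-0.4, 0.1, -0.6]
gripper_width: 56.4
grasp_force: 64.0
```

```bash
python3 g.py 566.4 148.3 67.7 .035
```

```text
now [568.  147.3  92.6] w 56.4 gf 64.0 F [-0.4  0.1 -0.6] t 4.8 j6 -2.07
-> [566.4 148.3  67.7] shift [0.0063, 0.0043, 0.0995] turn [0.0001, 0.0005, -0.0]
```

>>> arm_command --rows '[[[0.004,0.003,0.04],[0,0,0]],[[0.004,0.003,0.08],[0,0,0]],[[0.004,0.003,0.094],[0,0,0]],[[0.004,0.003,0.1],[0,0,0]],[[0.004,0.003,0.1],[0,0,0]]]'

```text
clock: 5.3
position: [566.2, 148.3, 66.7]
ee_rot: [-0.018, 1.0, -0.0, -0.0]
contact_force: [-1.4, -0.2, 1.4]
gripper_width: 56.5
grasp_force: 64.2
```

>>> arm_command --rows '[[[0,0,0],[0,0,0]],[[0,0,0],[0,0,0]],[[0,0,0],[0,0,0]]]'

```text
clock: 5.6
position: [566.3, 148.4, 66.8]
ee_rot: [-0.018, 1.0, -0.0, -0.0]
contact_force: [-1.6, 0.3, 4.1]
gripper_width: 56.5
grasp_force: 64.5
```

>>> arm_command --rows '[[[0,0,0],[0,0,0]],[[0,0,0],[0,0,0]],[[0,0,0],[0,0,0]],[[0,0,0],[0,0,0]]]' --grip 0.85

```text
clock: 6.0
position: [566.5, 148.4, 66.4]
ee_rot: [-0.018, 1.0, 0.0, 0.0]
contact_force: [-0.1, 0.5, -0.4]
gripper_width: 72.6
grasp_force: 0.0
```

>>> arm_command --rows '[[[0,0,-0.1],[0,0,0]],[[0,0,-0.2],[0,0,0]],[[0,0,-0.34],[0,0,0]],[[0,0,-0.34],[0,0,0]]]'

```text
clock: 6.4
position: [569.6, 149.6, 156.9]
ee_rot: [-0.018, 1.0, 0.002, 0.005]
contact_force: [0.2, 0.5, -0.4]
gripper_width: 72.6
grasp_force: 0.0
```

```bash
python3 g.py 376.1 265.7 150 -.14 / 376.1 265.7 2 -.14
```

```text
now [569.6 149.6 156.9] w 72.6 gf 0.0 F [ 0.2  0.5 -0.4] t 6.4 j6 -2.07
-> [376.1 265.7 150. ] shift [0.7567, 0.4922, 0.0216] turn [0.0014, 0.0032, 0.0562]
-> [376.1 265.7   2. ] shift [0.0, 0.0, 0.592] turn [0.0, 0.0, 0.0]
```

>>> arm_command --rows '[[[0.15,0.1,0],[0,0,0.015]],[[0.3,0.2,0],[0,0,0.03]],[[0.45,0.3,0],[0,0,0.056]],[[0.6,0.4,0],[0,0,0.056]],[[0.742,0.491,0],[0,0,0.056]]]'

```text
clock: 6.9
position: [375.1, 265.1, 151.3]
ee_rot: [0.07, 0.998, 0.0, 0.0]
contact_force: [1.0, 0.9, 0.3]
gripper_width: 72.8
grasp_force: 0.0
```

>>> arm_command --rows '[[[0,0,0.15],[0,0,0]],[[0,0,0.3],[0,0,0]],[[0,0,0.4],[0,0,0]],[[0,0,0.4],[0,0,0]],[[0,0,0.4],[0,0,0]]]'

```text
clock: 7.4
position: [377.0, 264.6, 51.7]
ee_rot: [0.07, 0.998, -0.0, 0.0]
contact_force: [-0.1, 0.5, 0.3]
gripper_width: 72.3
grasp_force: 0.0
```

```bash
python3 g.py 379.4 265.6 2 -.14;  python3 - <<'E'
from h import *
i,d=arm.get_image("top"); cv2.imwrite("pics/c2.png",cv2.resize(i[130:330,130:410],(784,560)))
E
```

```text
now [377.  264.6  51.7] w 72.3 gf 0.0 F [-0.1  0.5  0.3] t 7.4 j6 -2.68
-> [379.4 265.6   2. ] shift [-0.0091, 0.0053, 0.1988] turn [-0.0002, 0.0, -0.0]
```

View pics/c2.png

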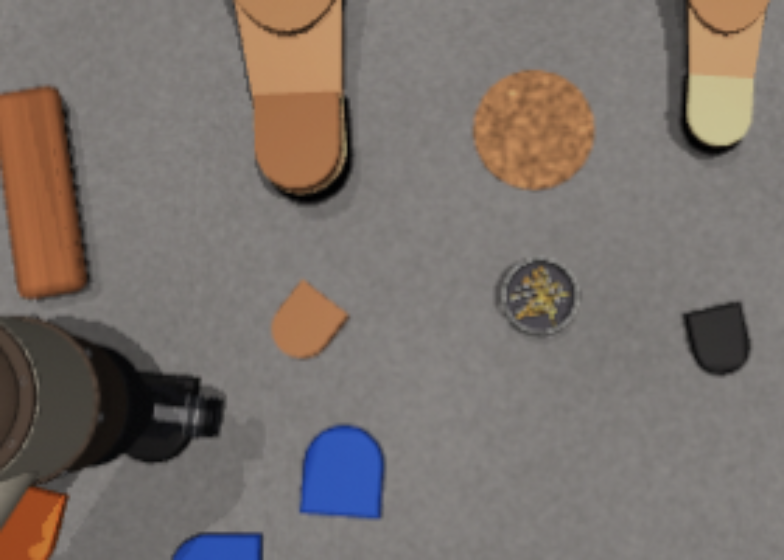

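The crop shows leather_large on its seat at crop (297,143), flush, with its straight edge to the toe. The thin pale rim at lower right is mostly parallax.

>>> arm_command --rows '[[[-0.009,0.005,0.08],[0,0,0]],[[-0.009,0.005,0.16],[0,0,0]],[[-0.009,0.005,0.196],[0,0,0]],[[-0.009,0.005,0.196],[0,0,0]],[[-0.009,0.005,0.196],[0,0,0]]]'

```text
clock: 7.95
position: [379.7, 266.1, 3.6]
ee_rot: [0.07, 0.998, 0.001, 0.001]
contact_force: [1.0, 0.3, -0.8]
gripper_width: 72.8
grasp_force: 0.0
```

>>> arm_command --rows '[[[0,0,0],[0,0,0]],[[0,0,0],[0,0,0]],[[0,0,0],[0,0,0]],[[0,0,0],[0,0,0]],[[0,0,0],[0,0,0]]]' --grip 0

```text
clock: 8.45
position: [379.7, 266.1, 4.3]
ee_rot: [0.07, 0.998, 0.001, 0.001]
contact_force: [-2.1, -0.7, 7.8]
gripper_width: 55.4
grasp_force: 61.5
```

>>> arm_command --rows '[[[0,0,-0.1],[0,0,0]],[[0,0,-0.25],[0,0,0]],[[0,0,-0.4],[0,0,0]],[[0,0,-0.58],[0,0,0]],[[0,0,-0.58],[0,0,0]]]'

```text
clock: 8.95
position: [381.9, 268.6, 154.4]
ee_rot: [0.069, 0.998, 0.006, 0.005]
contact_force: [1.2, 0.6, -1.0]
gripper_width: 55.2
grasp_force: 63.9
```

```bash
python3 g.py 566.2 148.3 150 .035 / 566.2 148.3 86 .035
```

```text
now [381.9 268.6 154.4] w 55.2 gf 63.9 F [ 1.2  0.6 -1. ] t 8.95 j6 -2.67
-> [566.2 148.3 150. ] shift [-0.7965, -0.3749, 0.0196] turn [0.0038, 0.0031, -0.0554]
-> [566.2 148.3  86. ] shift [0.0, 0.0, 0.256] turn [0.0, 0.0, 0.0]
```

>>> arm_command --rows '[[[-0.15,-0.08,0],[0,0,-0.02]],[[-0.3,-0.15,0],[0,0,-0.04]],[[-0.45,-0.22,0],[0,0,-0.055]],[[-0.6,-0.3,0],[0,0,-0.055]],[[-0.7,-0.34,0],[0,0,-0.055]]]'

```text
clock: 9.45
position: [541.9, 154.9, 147.4]
ee_rot: [-0.015, 1.0, 0.0, 0.0]
contact_force: [-0.3, -0.1, 0.4]
gripper_width: 55.4
grasp_force: 63.9
```

>>> arm_command --rows '[[[0,0,0],[0,0,0]],[[0,0,0],[0,0,0]],[[0,0,0],[0,0,0]]]'

```text
clock: 9.75
position: [539.5, 156.9, 147.4]
ee_rot: [-0.016, 1.0, -0.0, -0.0]
contact_force: [0.1, -0.2, -1.0]
gripper_width: 55.6
grasp_force: 63.9
```

```bash
python3 g.py 566.2 148.3 115 .035 / 566.2 148.3 88 .035
```

```text
now [539.5 156.9 147.4] w 55.6 gf 63.9 F [ 0.1 -0.2 -1. ] t 9.75 j6 -2.11
-> [566.2 148.3 115. ] shift [-0.1058, -0.038, 0.1297] turn [-0.0, -0.0002, -0.0007]
-> [566.2 148.3  88. ] shift [0.0, 0.0, 0.108] turn [0.0, 0.0, 0.0]
```

>>> arm_command --rows '[[[-0.05,-0.019,0.06],[0,0,0]],[[-0.106,-0.038,0.11],[0,0,0]],[[-0.106,-0.038,0.15],[0,0,0]],[[-0.106,-0.038,0.15],[0,0,0]],[[-0.106,-0.038,0.15],[0,0,0]]]'

```text
clock: 10.25
position: [566.4, 148.6, 110.3]
ee_rot: [-0.017, 1.0, -0.0, -0.0]
contact_force: [0.1, -0.3, -0.8]
gripper_width: 55.3
grasp_force: 63.9
```

```bash
python3 g.py 566.2 148.3 88 .035
```

```text
now [566.4 148.6 110.3] w 55.3 gf 63.9 F [ 0.1 -0.3 -0.8] t 10.25 j6 -2.07
-> [566.2 148.3  88. ] shift [0.001, -0.001, 0.0891] turn [-0.0001, -0.0001, -0.0005]
```

>>> arm_command --rows '[[[0,0,0.04],[0,0,0]],[[0,0,0.075],[0,0,0]],[[0,0,0.089],[0,0,0]],[[0,0,0.089],[0,0,0]],[[0,0,0.089],[0,0,0]]]'

```text
clock: 10.75
position: [567.2, 148.1, 87.6]
ee_rot: [-0.016, 1.0, -0.0, -0.0]
contact_force: [-0.0, 0.1, -0.5]
gripper_width: 55.3
grasp_force: 63.9
```

>>> arm_command --rows '[[[0,0,0.004],[0,0,0]],[[0,0,0.004],[0,0,0]],[[0,0,0.004],[0,0,0]]]'

```text
clock: 11.05
position: [567.2, 148.1, 87.4]
ee_rot: [-0.016, 1.0, 0.0, 0.0]
contact_force: [-2.8, -0.8, 5.7]
gripper_width: 55.1
grasp_force: 64.6
```

>>> arm_command --rows '[[[0,0,0],[0,0,0]],[[0,0,0],[0,0,0]],[[0,0,0],[0,0,0]],[[0,0,0],[0,0,0]]]' --grip 0.85

```text
clock: 11.45
position: [567.2, 148.0, 86.5]
ee_rot: [-0.016, 1.0, -0.0, -0.0]
contact_force: [0.8, -0.5, -0.5]
gripper_width: 72.4
grasp_force: 0.0
```

>>> arm_command --rows '[[[0,0,-0.08],[0,0,0]],[[0,0,-0.2],[0,0,0]],[[0,0,-0.28],[0,0,0]],[[0,0,-0.28],[0,0,0]]]'

```text
clock: 11.85
position: [569.2, 148.9, 160.1]
ee_rot: [-0.016, 1.0, 0.001, 0.003]
contact_force: [-0.1, -0.5, -0.8]
gripper_width: 72.7
grasp_force: 0.0
```

```bash
python3 g.py 442.2 149 150 -.678 / 442.2 149 3 -.678
```

```text
now [569.2 148.9 160.1] w 72.7 gf 0.0 F [-0.1 -0.5 -0.8] t 11.85 j6 -2.07
-> [442.2 149.  150. ] shift [0.508, 0.017, 0.0372] turn [0.0015, 0.0017, 0.2262]
-> [442.2 149.    3. ] shift [0.0, 0.0, 0.588] turn [0.0, 0.0, 0.0]
```

>>> arm_command --rows '[[[0.12,0.004,0],[0,0,0.046]],[[0.24,0.008,0],[0,0,0.092]],[[0.36,0.01,0],[0,0,0.138]],[[0.46,0.014,0],[0,0,0.184]],[[0.508,0.017,0],[0,0,0.226]]]' --grip 0.75

```text
clock: 12.35
position: [437.6, 147.4, 155.8]
ee_rot: [0.335, 0.942, -0.001, -0.001]
contact_force: [0.6, -0.0, 0.1]
gripper_width: 64.1
grasp_force: 0.0
```

>>> arm_command --rows '[[[0,0,0.15],[0,0,0]],[[0,0,0.3],[0,0,0]],[[0,0,0.42],[0,0,0]],[[0,0,0.42],[0,0,0]],[[0,0,0.42],[0,0,0]]]'

```text
clock: 12.85
position: [440.1, 148.1, 51.6]
ee_rot: [0.332, 0.943, -0.001, -0.0]
contact_force: [1.0, -0.3, 0.5]
gripper_width: 64.1
grasp_force: 0.0
```

```bash
python3 g.py 442.2 149 3 -.678;  python3 - <<'E'
from h import *
i,d=arm.get_image("top"); cv2.imwrite("pics/c3.png",cv2.resize(i[130:330,130:410],(784,560)))
E
```

```text
now [440.1 148.1  51.6] w 64.1 gf 0.0 F [ 1.  -0.3  0.5] t 12.85 j6 -2.92
-> [442.2 149.    3. ] shift [-0.0042, 0.0085, 0.1943] turn [-0.0005, -0.0, 0.0002]
```

View pics/c3.png

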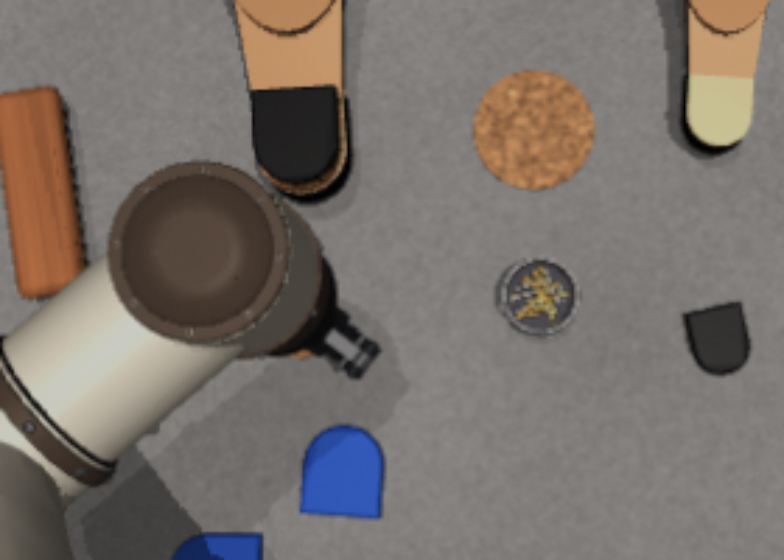

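The crop shows rubber_large on its block at crop (293,133), straight edge to the toe.

>>> arm_command --rows '[[[-0.004,0.008,0.08],[0,0,0]],[[-0.004,0.008,0.15],[0,0,0]],[[-0.004,0.008,0.192],[0,0,0]],[[-0.004,0.008,0.192],[0,0,0]],[[-0.004,0.008,0.192],[0,0,0]]]'

```text
clock: 13.4
position: [442.9, 149.6, 4.7]
ee_rot: [0.332, 0.943, 0.001, 0.001]
contact_force: [0.6, -0.3, -0.9]
gripper_width: 64.4
grasp_force: 0.0
```

>>> arm_command --rows '[[[0,0,0],[0,0,0]],[[0,0,0],[0,0,0]],[[0,0,0],[0,0,0]],[[0,0,0],[0,0,0]],[[0,0,0],[0,0,0]]]' --grip 0

```text
clock: 13.9
position: [442.9, 149.7, 5.1]
ee_rot: [0.332, 0.943, 0.001, 0.001]
contact_force: [-1.0, -0.5, 4.5]
gripper_width: 40.7
grasp_force: 61.0
```

>>> arm_command --rows '[[[0,0,-0.1],[0,0,0]],[[0,0,-0.25],[0,0,0]],[[0,0,-0.4],[0,0,0]],[[0,0,-0.58],[0,0,0]],[[0,0,-0.58],[0,0,0]]]'

```text
clock: 14.4
position: [445.8, 151.4, 155.5]
ee_rot: [0.332, 0.943, 0.006, 0.005]
contact_force: [0.3, 0.1, 0.2]
gripper_width: 40.2
grasp_force: 60.8
```

```bash
python3 g.py 500 -20 150 -.37 / 585.5 -148.5 110 -.06 / 585.5 -148.5 55 -.06
```

```text
now [445.8 151.4 155.5] w 40.2 gf 60.8 F [0.3 0.1 0.2] t 14.4 j6 -2.92
-> [500. -20. 150.] shift [-0.5981, -0.3993, 0.0193] turn [0.0042, 0.0023, -0.0975]
-> [ 585.5 -148.5  110. ] shift [-0.5047, -0.3555, 0.16] turn [0.0, 0.0, -0.0987]
-> [ 585.5 -148.5   55. ] shift [0.0, 0.0, 0.22] turn [0.0, 0.0, 0.0]
```

>>> arm_command --rows '[[[-0.15,-0.1,0],[0,0,-0.025]],[[-0.3,-0.2,0],[0,0,-0.05]],[[-0.45,-0.3,0],[0,0,-0.075]],[[-0.55,-0.37,0],[0,0,-0.098]],[[-0.6,-0.4,0],[0,0,-0.098]]]'

```text
clock: 14.9
position: [496.2, -25.1, 148.5]
ee_rot: [0.185, 0.983, -0.0, -0.0]
contact_force: [0.1, 0.3, -0.0]
gripper_width: 40.4
grasp_force: 60.8
```

>>> arm_command --rows '[[[-0.13,-0.09,0],[0,0,-0.025]],[[-0.26,-0.18,0],[0,0,-0.05]],[[-0.39,-0.27,0],[0,0,-0.075]],[[-0.48,-0.34,0.05],[0,0,-0.099]],[[-0.5,-0.356,0.1],[0,0,-0.099]]]'

```text
clock: 15.4
position: [581.8, -153.3, 123.0]
ee_rot: [0.031, 1.0, -0.0, 0.001]
contact_force: [0.8, 0.4, -0.2]
gripper_width: 40.8
grasp_force: 60.8
```

>>> arm_command --rows '[[[0,0,0],[0,0,0]],[[0,0,0],[0,0,0]],[[0,0,0],[0,0,0]]]'

```text
clock: 15.7
position: [580.5, -150.0, 124.5]
ee_rot: [0.029, 1.0, -0.0, 0.0]
contact_force: [-0.5, -0.3, 0.4]
gripper_width: 40.1
grasp_force: 60.8
```

```bash
python3 g.py 585.5 -148.5 80 -.06 / 585.5 -148.5 55.5 -.06
```

```text
now [ 580.5 -150.   124.5] w 40.1 gf 60.8 F [-0.5 -0.3  0.4] t 15.7 j6 -1.65
-> [ 585.5 -148.5   80. ] shift [-0.0193, 0.0071, 0.1782] turn [0.0, 0.0002, 0.0007]
-> [ 585.5 -148.5   55.5] shift [0.0, 0.0, 0.098] turn [0.0, 0.0, 0.0]
```

>>> arm_command --rows '[[[-0.019,0.007,0.06],[0,0,0]],[[-0.019,0.007,0.14],[0,0,0]],[[-0.019,0.007,0.178],[0,0,0]],[[-0.019,0.007,0.178],[0,0,0]],[[-0.019,0.007,0.178],[0,0,0]]]'

```text
clock: 16.2
position: [585.9, -149.3, 79.4]
ee_rot: [0.029, 1.0, -0.0, 0.0]
contact_force: [0.7, 0.5, 0.5]
gripper_width: 40.5
grasp_force: 60.8
```

```bash
python3 g.py 585.5 -148.3 55.5 -.06
```

```text
now [ 585.9 -149.3   79.4] w 40.5 gf 60.8 F [0.7 0.5 0.5] t 16.2 j6 -1.65
-> [ 585.5 -148.3   55.5] shift [0.0017, 0.0039, 0.0958] turn [-0.0001, 0.0001, 0.0005]
```

>>> arm_command --rows '[[[0.002,0.003,0.04],[0,0,0]],[[0.002,0.003,0.08],[0,0,0]],[[0.002,0.003,0.095],[0,0,0]],[[0.002,0.003,0.097],[0,0,0]],[[0.002,0.003,0.097],[0,0,0]]]'

```text
clock: 16.7
position: [584.6, -148.7, 55.2]
ee_rot: [0.029, 1.0, -0.0, -0.001]
contact_force: [-2.4, 0.2, 4.1]
gripper_width: 40.2
grasp_force: 61.2
```

>>> arm_command --rows '[[[0,0,0.002],[0,0,0]],[[0,0,0.002],[0,0,0]]]'

```text
clock: 16.9
position: [584.6, -148.7, 55.2]
ee_rot: [0.029, 1.0, -0.0, -0.0]
contact_force: [-2.8, 0.5, 6.0]
gripper_width: 40.8
grasp_force: 61.5
```

>>> arm_command --rows '[[[0,0,0],[0,0,0]],[[0,0,0],[0,0,0]],[[0,0,0],[0,0,0]],[[0,0,0],[0,0,0]]]' --grip 0.72

```text
clock: 17.3
position: [585.1, -148.8, 54.3]
ee_rot: [0.029, 1.0, -0.0, -0.0]
contact_force: [-0.5, -0.4, -0.4]
gripper_width: 61.5
grasp_force: 0.0
```

>>> arm_command --rows '[[[0,0,-0.1],[0,0,0]],[[0,0,-0.22],[0,0,0]],[[0,0,-0.34],[0,0,0]],[[0,0,-0.34],[0,0,0]]]'

```text
clock: 17.7
position: [588.2, -149.1, 144.5]
ee_rot: [0.029, 1.0, -0.001, 0.005]
contact_force: [0.8, -0.3, 0.2]
gripper_width: 61.3
grasp_force: 0.0
```

```bash
python3 g.py 423.2 -144.6 140 .183 / 423.2 -144.6 50 .183
```

```text
now [ 588.2 -149.1  144.5] w 61.3 gf 0.0 F [ 0.8 -0.3  0.2] t 17.7 j6 -1.65
-> [ 423.2 -144.6  140. ] shift [0.66, -0.0201, 0.0114] turn [-0.0006, 0.0031, -0.0767]
-> [ 423.2 -144.6   50. ] shift [0.0, 0.0, 0.36] turn [0.0, 0.0, 0.0]
```

>>> arm_command --rows '[[[0.15,-0.005,0],[0,0,-0.02]],[[0.3,-0.01,0],[0,0,-0.04]],[[0.45,-0.015,0],[0,0,-0.06]],[[0.6,-0.02,0],[0,0,-0.077]],[[0.65,-0.02,0],[0,0,-0.077]]]'

```text
clock: 18.2
position: [418.4, -144.0, 138.8]
ee_rot: [-0.091, 0.996, 0.001, -0.001]
contact_force: [0.8, 0.5, 0.2]
gripper_width: 61.5
grasp_force: 0.0
```

>>> arm_command --rows '[[[0,0,0.15],[0,0,0]],[[0,0,0.3],[0,0,0]],[[0,0,0.36],[0,0,0]],[[0,0,0.36],[0,0,0]],[[0,0,0.36],[0,0,0]]]'

```text
clock: 18.7
position: [423.2, -144.2, 49.6]
ee_rot: [-0.091, 0.996, -0.0, 0.0]
contact_force: [0.2, 0.5, -0.9]
gripper_width: 61.7
grasp_force: 0.0
```

```bash
python3 g.py 423.2 -144.6 3.5 .183;  python3 - <<'E'
from h import *
i,d=arm.get_image("top"); cv2.imwrite("pics/c4.png",cv2.resize(i[130:330,250:530],(784,560)))
E
```

```text
now [ 423.2 -144.2   49.6] w 61.7 gf 0.0 F [ 0.2  0.5 -0.9] t 18.7 j6 -1.43
-> [ 423.2 -144.6    3.5] shift [0.0004, -0.0015, 0.1846] turn [-0.0001, 0.0, 0.0001]
```

View pics/c4.png

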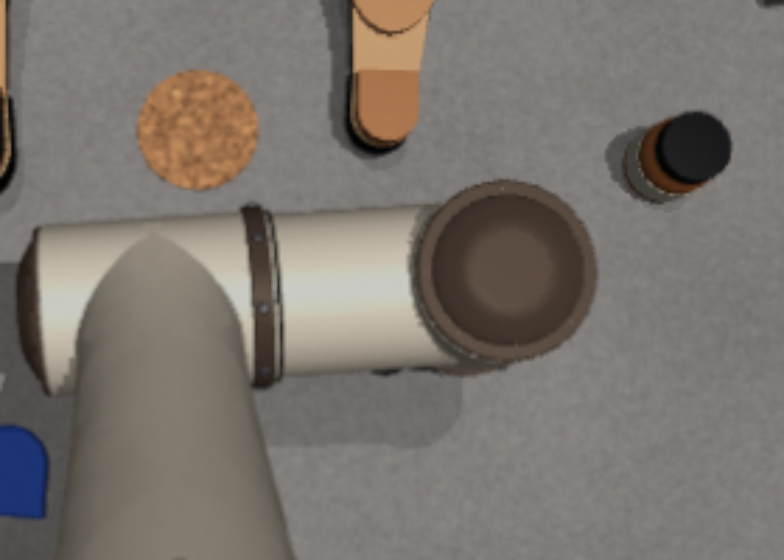

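Crop c4 shows leather_small flush on the small heel at crop (388,105), straight edge to the toe. The arm is clear of the jar at crop (690,150). Next I grasp rubber_small.

>>> arm_command --rows '[[[0,-0.001,0.08],[0,0,0]],[[0,-0.001,0.15],[0,0,0]],[[0,-0.001,0.184],[0,0,0]],[[0,-0.001,0.184],[0,0,0]],[[0,-0.001,0.184],[0,0,0]]]'

```text
clock: 19.25
position: [423.5, -144.4, 4.3]
ee_rot: [-0.092, 0.996, -0.0, 0.001]
contact_force: [0.7, -0.2, 0.4]
gripper_width: 61.6
grasp_force: 0.0
```

>>> arm_command --rows '[[[0,0,0],[0,0,0]],[[0,0,0],[0,0,0]],[[0,0,0],[0,0,0]],[[0,0,0],[0,0,0]],[[0,0,0],[0,0,0]]]' --grip 0

```text
clock: 19.75
position: [423.4, -144.4, 4.9]
ee_rot: [-0.092, 0.996, -0.0, 0.001]
contact_force: [-0.7, 0.2, 6.3]
gripper_width: 39.8
grasp_force: 60.0
```

>>> arm_command --rows '[[[0,0,-0.1],[0,0,0]],[[0,0,-0.25],[0,0,0]],[[0,0,-0.4],[0,0,0]],[[0,0,-0.55],[0,0,0]],[[0,0,-0.55],[0,0,0]]]'

```text
clock: 20.25
position: [426.3, -144.6, 146.8]
ee_rot: [-0.092, 0.996, -0.001, 0.007]
contact_force: [1.1, 0.1, -1.3]
gripper_width: 39.9
grasp_force: 60.9
```

```bash
python3 g.py 584.6 -148.6 140 -.06
```

```text
now [ 426.3 -144.6  146.8] w 39.9 gf 60.9 F [ 1.1  0.1 -1.3] t 20.25 j6 -1.42
-> [ 584.6 -148.6  140. ] shift [-0.6192, -0.1314, 0.0354] turn [-0.0005, 0.0042, 0.0777]
```

>>> arm_command --rows '[[[-0.15,-0.03,0],[0,0,0.02]],[[-0.3,-0.06,0],[0,0,0.04]],[[-0.45,-0.1,0],[0,0,0.06]],[[-0.58,-0.125,0],[0,0,0.078]],[[-0.627,-0.133,0.05],[0,0,0.078]]]'

```text
clock: 20.75
position: [586.9, -148.8, 129.5]
ee_rot: [0.031, 1.0, -0.0, 0.003]
contact_force: [-0.5, 0.1, 0.1]
gripper_width: 39.3
grasp_force: 60.9
```

>>> arm_command --rows '[[[0,0,0.05],[0,0,0]],[[0,0,0.1],[0,0,0]],[[0,0,0.1],[0,0,0]],[[0,0,0.1],[0,0,0]],[[0,0,0.1],[0,0,0]]]'

```text
clock: 21.25
position: [582.8, -148.6, 104.5]
ee_rot: [0.031, 1.0, -0.0, 0.001]
contact_force: [-0.0, -0.0, -0.1]
gripper_width: 40.0
grasp_force: 60.9
```

```bash
python3 g.py 585 -148.6 73.2 -.06
```

```text
now [ 582.8 -148.6  104.5] w 40.0 gf 60.9 F [-0.  -0.  -0.1] t 21.25 j6 -1.65
-> [ 585.  -148.6   73.2] shift [-0.0087, 0.0007, 0.1251] turn [-0.0, 0.0004, -0.0006]
```

>>> arm_command --rows '[[[-0.008,0,0.05],[0,0,0]],[[-0.008,0,0.09],[0,0,0]],[[-0.008,0,0.115],[0,0,0]],[[-0.008,0,0.124],[0,0,0]],[[-0.008,0,0.124],[0,0,0]]]'

```text
clock: 21.75
position: [584.0, -148.6, 73.0]
ee_rot: [0.031, 1.0, -0.0, -0.001]
contact_force: [-3.6, 1.5, 6.5]
gripper_width: 39.8
grasp_force: 61.5
```

>>> arm_command --rows '[[[0,0,0.002],[0,0,0]],[[0,0,0.002],[0,0,0]],[[0,0,0.002],[0,0,0]]]'

```text
clock: 22.05
position: [584.0, -148.6, 72.9]
ee_rot: [0.031, 1.0, -0.0, -0.001]
contact_force: [-3.7, 2.1, 8.4]
gripper_width: 39.8
grasp_force: 61.8
```

>>> arm_command --rows '[[[0,0,0],[0,0,0]],[[0,0,0],[0,0,0]],[[0,0,0],[0,0,0]],[[0,0,0],[0,0,0]]]' --grip 0.7

```text
clock: 22.45
position: [584.7, -148.7, 71.6]
ee_rot: [0.031, 1.0, -0.0, -0.0]
contact_force: [-0.7, -0.5, -0.1]
gripper_width: 59.6
grasp_force: 0.0
```

>>> arm_command --rows '[[[0,0,-0.1],[0,0,0]],[[0,0,-0.22],[0,0,0]],[[0,0,-0.28],[0,0,0]],[[0,0,-0.28],[0,0,0]]]'

```text
clock: 22.85
position: [586.5, -148.8, 144.7]
ee_rot: [0.031, 1.0, -0.0, 0.003]
contact_force: [-0.3, 0.0, 0.7]
gripper_width: 59.8
grasp_force: 0.0
```

```bash
python3 g.py 449.5 -17 140 -.06
```

```text
now [ 586.5 -148.8  144.7] w 59.8 gf 0.0 F [-0.3  0.   0.7] t 22.85 j6 -1.65
-> [449.5 -17.  140. ] shift [0.5795, 0.4926, 0.0153] turn [-0.0, 0.0018, -0.0005]
```

>>> arm_command --rows '[[[0.13,0.11,0],[0,0,0]],[[0.26,0.22,0],[0,0,0]],[[0.39,0.33,0],[0,0,0]],[[0.51,0.43,0],[0,0,0]],[[0.572,0.492,0],[0,0,0]]]' --grip 0.95

```text
clock: 23.35
position: [446.4, -16.3, 140.7]
ee_rot: [0.031, 1.0, -0.0, -0.002]
contact_force: [1.0, 0.3, -0.6]
gripper_width: 81.3
grasp_force: 0.0
```

>>> arm_command --rows '[[[0,0,0.12],[0,0,0]],[[0,0,0.2],[0,0,0]],[[0,0,0.24],[0,0,0]],[[0,0,0.24],[0,0,0]],[[0,0,0.24],[0,0,0]]]'

```text
clock: 23.85
position: [450.0, -17.2, 82.1]
ee_rot: [0.031, 1.0, -0.0, -0.0]
contact_force: [0.6, -1.1, 0.8]
gripper_width: 80.9
grasp_force: 0.0
```

```bash
python3 g.py 449.5 -17 8 -.06
```

```text
now [450.  -17.2  82.1] w 80.9 gf 0.0 F [ 0.6 -1.1  0.8] t 23.85 j6 -1.96
-> [449.5 -17.    8. ] shift [0.0022, 0.0006, 0.2963] turn [-0.0001, -0.0, -0.0007]
```

>>> arm_command --rows '[[[0.002,0,0.1],[0,0,0]],[[0.002,0,0.2],[0,0,0]],[[0.002,0,0.28],[0,0,0]],[[0.002,0,0.292],[0,0,0]],[[0.002,0,0.292],[0,0,0]]]'

```text
clock: 24.35
position: [449.8, -17.0, 9.4]
ee_rot: [0.031, 1.0, -0.0, 0.0]
contact_force: [0.1, -0.4, 0.5]
gripper_width: 81.1
grasp_force: 0.0
```

>>> arm_command --rows '[[[0,0,0],[0,0,0]],[[0,0,0],[0,0,0]],[[0,0,0],[0,0,0]],[[0,0,0],[0,0,0]],[[0,0,0],[0,0,0]]]' --grip 0

```text
clock: 24.85
position: [450.3, -16.7, 10.8]
ee_rot: [0.031, 1.0, 0.0, 0.002]
contact_force: [-0.7, 1.1, 5.7]
gripper_width: 52.4
grasp_force: 62.6
```

>>> arm_command --rows '[[[0,0,-0.06],[0,0,0]],[[0,0,-0.12],[0,0,0]],[[0,0,-0.16],[0,0,0]],[[0,0,-0.16],[0,0,0]]]'

```text
clock: 25.25
position: [450.4, -16.7, 50.8]
ee_rot: [0.031, 1.0, 0.001, 0.002]
contact_force: [-0.1, 1.2, -0.5]
gripper_width: 52.7
grasp_force: 63.3
```

```bash
python3 g.py 577.2 -16.3 50 -.06 / 577.2 -16.3 13 -.06
```

```text
now [450.4 -16.7  50.8] w 52.7 gf 63.3 F [-0.1  1.2 -0.5] t 25.25 j6 -1.96
-> [577.2 -16.3  50. ] shift [-0.5062, 0.0328, 0.0052] turn [0.0005, 0.0013, -0.0006]
-> [577.2 -16.3  13. ] shift [0.0, 0.0, 0.148] turn [0.0, 0.0, 0.0]
```

>>> arm_command --rows '[[[-0.12,0.008,0],[0,0,0]],[[-0.24,0.016,0],[0,0,0]],[[-0.36,0.024,0],[0,0,0]],[[-0.46,0.03,0],[0,0,0]],[[-0.506,0.033,0],[0,0,0]]]'

```text
clock: 25.75
position: [577.7, -16.6, 48.3]
ee_rot: [0.031, 1.0, -0.0, 0.0]
contact_force: [-0.0, 0.7, -1.2]
gripper_width: 52.5
grasp_force: 63.3
```

>>> arm_command --rows '[[[0,0,0.06],[0,0,0]],[[0,0,0.11],[0,0,0]],[[0,0,0.11],[0,0,0]],[[0,0,0.11],[0,0,0]]]'

```text
clock: 26.15
position: [575.1, -16.8, 21.1]
ee_rot: [0.031, 1.0, -0.0, -0.001]
contact_force: [0.1, -0.6, -1.4]
gripper_width: 52.7
grasp_force: 63.3
```

```bash
python3 g.py 577.2 -16.3 13.8 -.06
```

```text
now [575.1 -16.8  21.1] w 52.7 gf 63.3 F [ 0.1 -0.6 -1.4] t 26.15 j6 -1.89
-> [577.2 -16.3  13.8] shift [-0.0083, 0.0024, 0.0294] turn [-0.0002, -0.0005, -0.0006]
```

>>> arm_command --rows '[[[-0.008,0.002,0.015],[0,0,0]],[[-0.008,0.002,0.028],[0,0,0]],[[-0.008,0.002,0.03],[0,0,0]],[[-0.008,0.002,0.03],[0,0,0]],[[-0.008,0.002,0.03],[0,0,0]]]'

```text
clock: 26.65
position: [578.1, -16.3, 14.2]
ee_rot: [0.031, 1.0, 0.0, 0.0]
contact_force: [0.5, -0.8, -1.0]
gripper_width: 52.4
grasp_force: 63.3
```

>>> arm_command --rows '[[[0,0,0],[0,0,0]],[[0,0,0],[0,0,0]],[[0,0,0],[0,0,0]],[[0,0,0],[0,0,0]]]' --grip 0.85

```text
clock: 27.05
position: [578.1, -16.3, 14.2]
ee_rot: [0.031, 1.0, 0.0, 0.0]
contact_force: [0.1, -0.4, 0.9]
gripper_width: 72.6
grasp_force: 0.0
```

>>> arm_command --rows '[[[0,0,-0.1],[0,0,0]],[[0,0,-0.3],[0,0,0]],[[0,0,-0.5],[0,0,0]],[[0,0,-0.7],[0,0,0]],[[0,0,-0.8],[0,0,0]]]'

```text
clock: 27.55
position: [579.8, -16.2, 219.7]
ee_rot: [0.031, 1.0, 0.001, 0.004]
contact_force: [0.4, 0.4, -0.3]
gripper_width: 72.5
grasp_force: 0.0
```

>>> arm_command --rows '[[[0.2,0,0],[0,0,0]],[[0.4,0,0],[0,0,0]],[[0.6,0,0],[0,0,0]],[[0.8,0,0],[0,0,0]],[[0.8,0,0],[0,0,0]]]'

```text
clock: 28.05
position: [371.9, -5.1, 213.5]
ee_rot: [0.031, 1.0, 0.0, -0.001]
contact_force: [0.6, 0.5, 0.8]
gripper_width: 72.3
grasp_force: 0.0
```

Run:
```python
from h import *
i,d=arm.get_image("top"); cv2.imwrite("pics/end.png",i); np.save("pics/end.npy",d)
j,_=arm.get_image("side"); cv2.imwrite("pics/end_s.png",cv2.resize(j[150:350,100:360],(780,600)))
P=cloud("top",d)
V=i.max(2)
for n,z,L,w,c,s in [("L",95,66,58,(558,148),(558,148,95)),("S",80,50,42,(577,-148),(577,-148,80))]:
    px=proj("top",[s])[0].round().astype(int)
    b=blob((V<75)&(np.abs(P[...,2]-z)<7),tuple(px));v,u=np.nonzero(b)
    f,k=fitD(plane("top",np.c_[u,v],np.median(P[b][:,2]))[:,:2],L,w);print(n,len(u),f.round(3),round(k,3),"z",P[b][:,2].mean().round(1))
p=P.reshape(-1,3);p=p[(p[:,2]>31)&(p[:,2]<45)&(np.hypot(p[:,0]-577,p[:,1]+16)<50)];print("tin",cv2.minEnclosingCircle(np.float32(p[:,:2])),np.median(p[:,2]))
```

```text
L 970 [5.58028e+02 1.46316e+02 2.80000e-02] 0.025 z 95.5
S 521 [ 5.74915e+02 -1.46715e+02 -3.40000e-02] 0.031 z 80.6
tin ((577.9613037109375, -17.258529663085938), 27.77916145324707) 36.63026966615928
```

View pics/end.png

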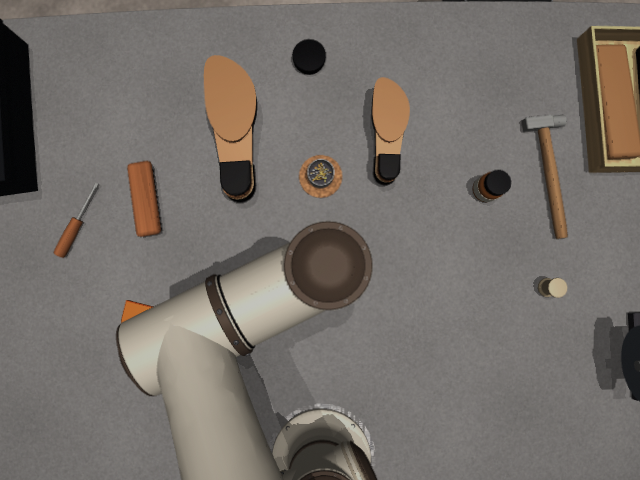

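View pics/end_s.png

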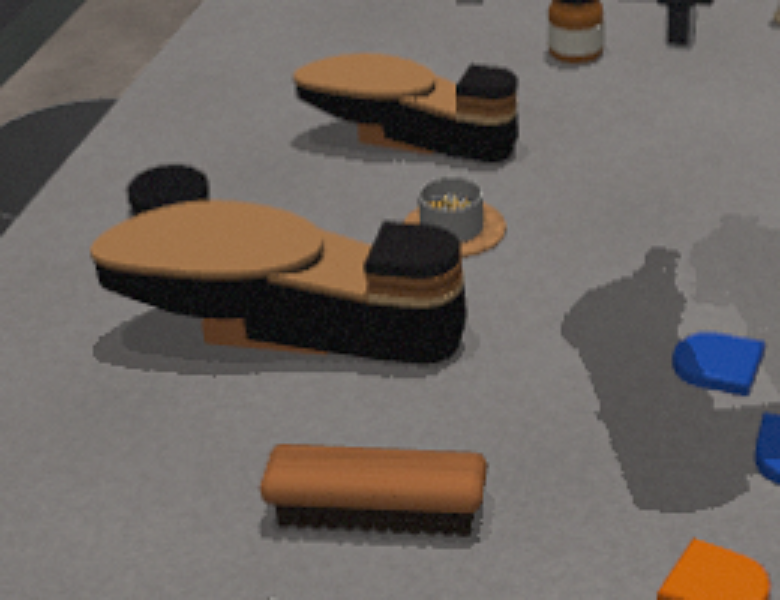

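Both stacks sit level and flush: rubber large at (237,177) px and rubber small at (388,167) px. The tin is centred on the mat at (320,174) px. The jar and brush have not moved, and the fitted offsets are within about 5 mm.

```bash
python3 -c "
from bench import arm
print(arm.job_done())"
```

```text
the job is handed in; nothing more can be done
None
```

I handed the job in at about 28 s: both heel stacks sit on their shoes within about 5 mm by my measurement, the nail tin is in the middle of the cork mat, and the jar and brush were left alone; the hand-in returned no verdict.

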